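Close the sprung casting mould with the press tamper

TASK

Close the casting mould: take the tamper from its rest, set its foot flat on the middle of the blue plate and press the plate squarely down on its springs, by feel, until it bottoms out and the catches on both sides spring over it and keep it down level. Never push on the plate with more than about two and a half kilos (25 N), and press it with nothing but the tamper. Then stand the tamper upright in its rest again, let go of it, and leave the cup, the bottle, the tub and the screwdriver where they are.

Things in the scene. Friction and masses are not known exactly. Their poses are not given: they have to be found in the camera images.
- mould: Casting mould, fixed to the table: aluminium bolster 150 x 180 x 12 mm (x by y) with four steel corner guides that reach 75 mm above the table, and between them the wooden lower mould half, 116 x 86 mm, with a spring catch on each long side (+y and -y). Origin: centre of the bolster's underside, on the table; z up, x along the plate's long side.
- catches (a point): Point of the mould midway between its two spring catches, 59 mm above the table. Brass blades (24 mm wide, 16 mm high, red knobs) in dark brackets, 50 to 91 mm out along +y and -y, bracket tops 62 to 78 mm above the table. They ride on the plate's side edges and jump 5 mm inwards over it once it is within 1.5 mm of home. If just one side catches, the other springs up askew.
- plate: Blue upper mould half (floating plate), 118 x 88 x 10 mm, a bright disc 66 mm across in the middle of its top. Loose, guided by the four corner guides with 1 mm play, carried by four spring pins 46 mm (x) and 30 mm (y) from its centre. Origin: centre of its underside, 53 mm above the table at the start; z up. More than 25 N on it cracks it.
- plate_top (a point): Centre of the plate's top face, where to press. The stroke to the hard stop is 8 to 24 mm: set by hidden packing, different every time, only to be felt. Push needed, with springs and rubbing: about 3 N at first, 0.35 N more per mm, never over 13 N before it is home; there it turns hard. Let go when caught, it rises about 1.5 mm against the catches and stays down.
- tamper: Tamper: flat round steel foot 60 mm across and 12 mm thick, a neck 25 mm across, and a straight round wooden handle 32 mm across from 38 to 86 mm above the foot's underside, domed top at 96 mm. About 0.3 kg. Stands upright in its rest. Origin: centre of the foot's underside; z up along the handle.
- rest: Tamper rest, fixed to the table: black round dish, outside 84 mm across and 14 mm high, with a recess 68 mm across whose floor is 8 mm above the table. Origin: centre of its underside, on the table; z up.
- cup: Blue cup, 78 mm across, 105 mm high, standing loose. Origin: centre of its underside.
- bottle: Small white bottle, 42 mm across, 85 mm high, standing loose. Origin: centre of its underside.
- tub: White tub with a blue band, 110 mm across, 125 mm high, standing loose. Origin: centre of its underside.
- screwdriver: Screwdriver with a green handle, 170 mm long, lying loose on the table. Origin: near its middle; it lies along its x axis.
Not all that is in view belongs to the job. What is shaped like the mould but orange is not meant.

How it is judged:
By the outcome, as a careful person would: the job done as asked, in the order asked, and still so for the second after the job is handed in, with the robot touching nothing.
It also fails if it takes over 61 s, if anything falls off the work surface, if the arm or the gripper's body presses on something with over 40 N, if the wrist force passes 120 N, or if a joint passes its speed limit or range.

ROBOT

A 6-joint arm with a two-finger parallel gripper is mounted at the origin on the work surface. World frame = base frame: x ahead of the robot, y to its left, z up, the work surface at z = 0. Lengths are in m, angles in rad, forces in N, time in s.
With the tool pointing down it reaches from about 0.375 to 0.9 m from the base axis. Payload 3.1 kg.
Tool frame: the origin (TCP) lies between the finger pads; the fingertips stand manip.nose_length ahead of it and the grasp point (between the pads) lies 5 mm behind it (manip.nose_length is the distance from the TCP to the fingertips, in m); z points along the fingers, y is the line along which they close (so a half turn about z gives the same grasp; the last joint's range is limited). The gripper opens to 85 mm and grips with 20 to 120 N. Pads are 22 mm wide; open, the fingers measure 114 mm over their backs; the gripper's body (76 mm by 85 mm) begins 54 mm behind the grasp point. The pads swing forward as they close: fully open they stand 13 mm farther back than shut.
Start: joints at [0.984, 0.527, 1.433, -0, 1.181, -0.178], TCP at [0.248, 0.573, 0.245] pointing down, gripper open.
Joint ranges: [-3.08, 3.08], [-0.75, 2.2], [0.22, 2.44], [-1.43, 4.57], [0, 2.65], [-2.85, 2.85]. Speed limits (rad/s): [2.79, 2.79, 3.14, 3.14, 3.14, 3.14].

INTERFACE

Orientations are given as a unit quaternion [x, y, z, w].
In Python, from station import monitor, eyes, job, manip gives the robot as it stands.
- The arm moves only by the shell command python3 -m pendant 'ROWS' [FORCE]. ROWS is JSON, a list that holds one entry, the list of rows, each a list of 7 numbers: the shift along the tool's x, y, z as a fraction of full scale, then the turn, a rotation vector about the tool's x, y, z as a fraction of full scale, then the opening, from 0 (shut) to 1 (fully open). A call has 1 to 20 rows; each row shifts and turns the commanded pose from where the row before left it, along the tool's axes as they then stand; what a row does not reach is not made up. Full scale, the value 1, is 800 mm for a shift and 0.12 rad for a turn. A row lasts 1/10 s, in which the tool goes at most 50 mm and 8.59 degrees, less where a joint would pass 70% of its speed; a pose out of reach is approached as far as the arm can. A call with a number of a shift or a turn outside -1 to 1 is refused whole. A call with a gripper value outside its range is refused whole. The fingers move at their own pace and stop on an object; FORCE is the grip in N (left out, the last holds). Time passes only in rows, so rows that do not move let the fingers close. It gives the time, the measured TCP pose, the force, the opening and the grip force at its end, in the units of the state.
- monitor.sense(): the state, without advancing time (a new reading comes with each control period).
- eyes.snapshot(name): name is "side" or "top"; returns a dict with "pixels" (480x640x3 uint8, red, green, blue), "depth" (480x640 float32, m along the optical axis (not along the pixel's ray), 0 where there is no reading), "intrinsics" (3x3 intrinsics, pixels), "eye" and "attitude" of the camera in the world. Camera axes: x right, y down, z forward; pixel columns grow to the right and rows downward; lengths in m; the calibration is good to about 2 mm. A picture is of the moment at which its call begins.
- job.sign_off(): hands the job in; it is judged then, once.
The state is a dict: "t": time; "q": joint angles; "qd": joint speeds; "tau": joint torques, N m; "tcp_pos": TCP position; "tool_rot": TCP orientation; "force": force on the tool from outside, world axes, zero at the start; "ft_torque": the same for the moment, N m; "finger_gap": opening from 0.0 (shut) to 1.0 (fully open); "gripper_force": force on a finger pad.
Only numpy, scipy, OpenCV 4.12 (cv2) and the standard library are available. Lean on these libraries where they do the work, as an engineer would, in place of code of your own. Each camera call takes 0.05 s, during which the arm holds its last target. There are 200 camera calls.

## Working session

There is one attempt and no reset: what is moved stays moved. The work goes in short steps, Python scripts to look and compute and a shell command to move; the robot and the scene stay as the last step left them, time stands still between calls to the robot, and variables do not carry over. Pictures are saved under pics/ and viewed, at most 13 in all, crops included, and the job is handed in when it is done.

```bash
mkdir -p pics; cat > h.py <<'E'
import numpy as np, cv2
from scipy.spatial.transform import Rotation as R
from station import monitor, eyes, job, manip
def snap(n):
    s=eyes.snapshot(n); d=s["depth"]; K=np.array(s["intrinsics"]); a=np.array(s["attitude"])
    M=a if a.shape==(3,3) else R.from_quat(a).as_matrix()
    v,u=np.mgrid[0:480,0:640]
    P=np.stack([(u-K[0,2])/K[0,0]*d,(v-K[1,2])/K[1,1]*d,d],-1)@M.T+np.array(s["eye"])
    P[d==0]=np.nan
    return s["pixels"],P,s
def save(f,im): cv2.imwrite("pics/"+f,cv2.cvtColor(im,cv2.COLOR_RGB2BGR))
E
python3 - <<'E'
from h import *
for n in("top","side"):
    im,P,s=snap(n); save(n+"1.png",im); print(n,s["eye"],s["attitude"],s["intrinsics"]); np.savez(n+"1.npz",im=im,P=P)
print(monitor.sense(), manip.nose_length)
E
```

```text
top [ 0.39950657 -0.03273811  1.39199947] [-0.69621029  0.71689746 -0.03087142  0.0199054 ] [[521.70530275   0.         322.94240165]
 [  0.         521.70530275 236.57912964]
 [  0.           0.           1.        ]]
side [ 0.26152514 -0.91383408  0.86210607] [ 0.89718514 -0.13637801  0.05354682 -0.41664445] [[509.98186527   0.         321.44226339]
 [  0.         509.98186527 240.64998409]
 [  0.           0.           1.        ]]
{'t': 0.1, 'q': array([ 9.83523689e-01,  5.28333238e-01,  1.43377182e+00,  2.49774019e-05,
        1.18140469e+00, -1.78468277e-01]), 'qd': array([ 0.00108299, -0.00181957, -0.00462433, -0.00160604,  0.00031434,
        0.00011231]), 'tau': array([-4.61394575e-04, -4.43303096e+01, -1.78585339e+01, -2.45653991e-04,
        3.83893654e-03, -2.19770544e-05]), 'tcp_pos': array([0.24804862, 0.57300132, 0.24445675]), 'tool_rot': array([ 2.02986382e-01,  9.79181091e-01, -8.84828711e-04, -3.68811011e-04]), 'force': array([ 0.99054169, -0.35026456, -0.30211656]), 'ft_torque': array([ 0.03196971, -0.01833348,  0.00477426]), 'gripper_force': 0.0, 'finger_gap': 1.001579285990361} 0.014
```

View pics/top1.png

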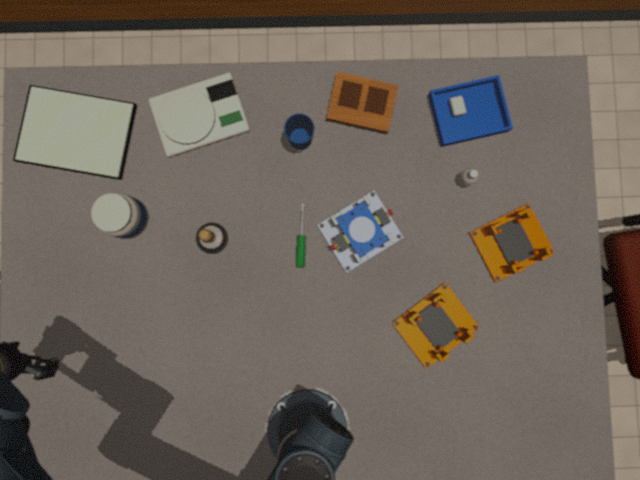

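View pics/side1.png

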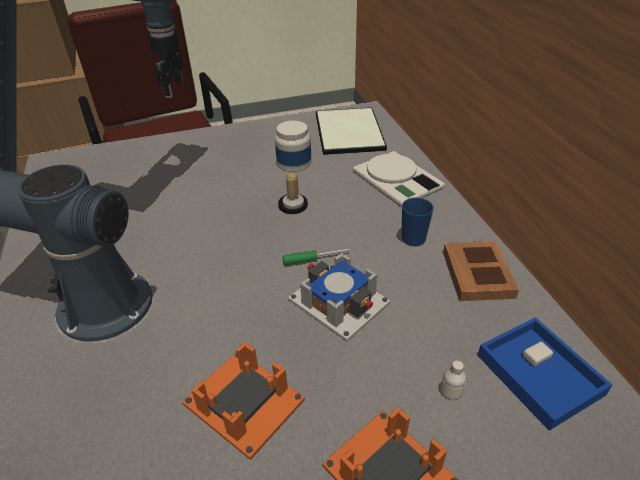

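The top view shows the tamper in its black dish at (211,238), the mould with blue plate and bright disc at (361,230), the screwdriver at (301,240), the tub at (117,215), the cup at (299,132) and the bottle at (468,178).

Mould-shaped candidates are the blue and aluminium one at (361,230) and orange ones at (512,243) and (436,325). Only the first has the blue plate, disc and catches, so that is the one meant. I'll confirm it in a crop while measuring.

```bash
python3 - <<'E'
from h import *
for n,(x0,y0,x1,y1),(a0,b0,a1,b1) in (("top",(310,185,412,277),(185,215,240,262)),("side",(285,245,395,340),(270,165,315,218))):
    z=np.load(n+"1.npz"); im,P=z["im"],z["P"]
    hsv=cv2.cvtColor(im,cv2.COLOR_RGB2HSV); v,u=np.mgrid[0:480,0:640]
    box=(u>x0)&(u<x1)&(v>y0)&(v<y1)
    Z=P[...,2]
    blue=box&(hsv[...,0]>95)&(hsv[...,0]<125)&(hsv[...,1]>120)&(hsv[...,2]>60)
    print(n,"blue",blue.sum(),np.nanmedian(P[blue],0))
    plate=box&(Z>.057)&(Z<.069)
    hull=cv2.convexHull(np.argwhere(blue)[:,::-1].astype(np.int32)); m=np.zeros((480,640),np.uint8); cv2.fillConvexPoly(m,hull,1)
    disc=(m>0)&(hsv[...,1]<60)&(hsv[...,2]>110)&(abs(Z-.063)<.006)
    k,l,st,c=cv2.connectedComponentsWithStats(disc.astype(np.uint8)); i=1+st[1:,4].argmax(); disc=l==i
    print("disc",disc.sum(),np.nanmean(P[disc],0),P[disc].min(0),P[disc].max(0))
    bp=P[blue&(abs(Z-.063)<.006)][:,:2].astype(np.float32); print("blue rect",cv2.minAreaRect(bp))
    red=box&((hsv[...,0]<6)|(hsv[...,0]>174))&(hsv[...,1]>140)
    k,l,st,c=cv2.connectedComponentsWithStats(red.astype(np.uint8))
    for i in range(1,k):
        if st[i,4]>4: print("red",c[i],st[i,4],np.nanmedian(P[l==i],0))
    bol=box&(abs(Z-.012)<.004)
    print("bolster rect",cv2.minAreaRect(P[bol][:,:2].astype(np.float32)))
    g=box&(Z>.071)&(Z<.083); 
    k,l,st,c=cv2.connectedComponentsWithStats(g.astype(np.uint8))
    for i in range(1,k):
        if st[i,4]>4: print("hi",c[i],st[i,4],np.nanmedian(P[l==i],0))
    tb=(u>a0)&(u<a1)&(v>b0)&(v<b1)
    for lo,hi in((.009,.03),(.05,.06),(.06,.075),(.075,.09),(.09,.12)):
        t=tb&(Z>lo)&(Z<hi)
        if t.sum()>2: print("tamper",lo,t.sum(),np.nanmean(P[t],0),P[t].min(0),P[t].max(0))
    save(n+"c.png",cv2.resize(im[y0-15:y1+15,x0-15:x1+15],None,fx=4,fy=4,interpolation=cv2.INTER_CUBIC))
E
```

```text
top blue 818 [ 0.51246466 -0.15382005  0.06341694]
disc 495 [ 0.51128243 -0.15417156  0.06366444] [ 0.48014846 -0.1865071   0.05706825] [ 0.54297813 -0.12188347  0.06892505]
blue rect ((0.5112676620483398, -0.1533518135547638), (0.11694000661373138, 0.0874318853020668), 29.768552780151367)
red [390.  211.5] 10 [ 0.55436349 -0.22877495  0.06363323]
red [332.5 247. ] 10 [ 0.46748657 -0.07838857  0.06197838]
bolster rect ((0.5113211870193481, -0.16359226405620575), (0.25194302201271057, 0.2350849211215973), 88.36299896240234)
hi [363.35294118 200.1372549 ] 51 [ 0.58427196 -0.16220118  0.07530082]
hi [334.8  217.52] 50 [ 0.5429735  -0.08517477  0.0747631 ]
hi [385.57142857 218.85714286] 7 [ 0.53460358 -0.21631358  0.07247348]
hi [382.66666667 222.        ] 6 [ 0.52814925 -0.20824384  0.07315836]
hi [388.05555556 239.62962963] 54 [ 0.48015636 -0.2195297   0.07622009]
hi [334.6 237.4] 5 [ 0.49223254 -0.08507255  0.07261887]
hi [359.94117647 257.29411765] 51 [ 0.43922495 -0.1459232   0.07568089]
tamper 0.009 556 [0.50297857 0.23685591 0.01749582] [0.46089082 0.19978212 0.00915603] [0.552769
[... 1235 characters left out ...]
 -0.14784153  0.07402898]
hi [334.83333333 303.41025641] 78 [ 0.48314127 -0.22433915  0.07456772]
tamper 0.009 432 [0.51340726 0.25470139 0.01686444] [0.46671926 0.19437542 0.00903058] [0.59148461 0.43261063 0.02979496]
tamper 0.05 29 [0.50668861 0.2277947  0.05556214] [0.49425    0.22065665 0.05070447] [0.52154159 0.24163586 0.05941686]
tamper 0.06 51 [0.50752233 0.22685944 0.0677181 ] [0.49450536 0.21950262 0.0600209 ] [0.52240518 0.24420906 0.07496041]
tamper 0.075 56 [0.50818338 0.22799971 0.08269598] [0.49391588 0.22065817 0.07501066] [0.52495384 0.2456393  0.08974228]
tamper 0.09 80 [0.50827006 0.23271227 0.09849417] [0.49442028 0.22067086 0.0902773 ] [0.52584567 0.25224773 0.10727403]
```

View pics/topc.png

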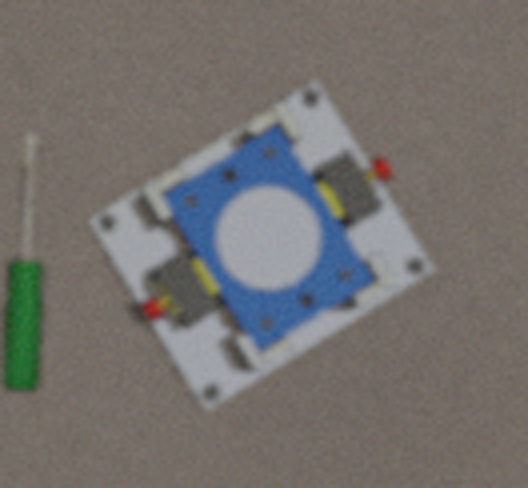

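The crop confirms the blue plate with its bright disc, two brass catches with red knobs and aluminium bolster, so this is the mould. Plate centre is about (0.513,-0.155), plate top at z=0.063, long axis at 30°. The disc measures 63–66 mm and the plate 117x87 mm, both as stated. The tamper handle is at about (0.508,0.239), with its top at about 0.105. Next I go above the tamper.

```bash
python3 -m pendant '[[[-0.02,-0.011,0,0,0,0,1],[-0.04,-0.022,0,0,0,0,1],[-0.04,-0.022,0,0,0,0,1],[-0.04,-0.022,0,0,0,0,1],[-0.04,-0.022,0,0,0,0,1],[-0.04,-0.022,0,0,0,0,1],[-0.04,-0.022,0,0,0,0,1],[-0.04,-0.022,0,0,0,0,1],[-0.04,-0.022,0,0,0,0,1],[-0.04,-0.022,0,0,0,0,1],[-0.04,-0.022,0,0,0,0,1],[-0.04,-0.022,0,0,0,0,1],[-0.004,-0.001,0,0,0,0,1],[0,0,0,0,0,0,1],[0,0,0,0,0,0,1]]]' 60
python3 - <<'E'
from h import *
im,P,s=snap("side"); np.savez("side2.npz",im=im,P=P)
save("side2c.png",cv2.resize(im[60:230,215:385],None,fx=3.4,fy=3.4,interpolation=cv2.INTER_CUBIC))
E
```

```text
t: 1.6
tcp_pos: [0.5074, 0.2394, 0.2451]
tool_rot: [0.203, 0.979, -0.0, -0.001]
force: [-0.6, -0.2, -0.7]
finger_gap: 1.006
gripper_force: 0.0
```

View pics/side2c.png

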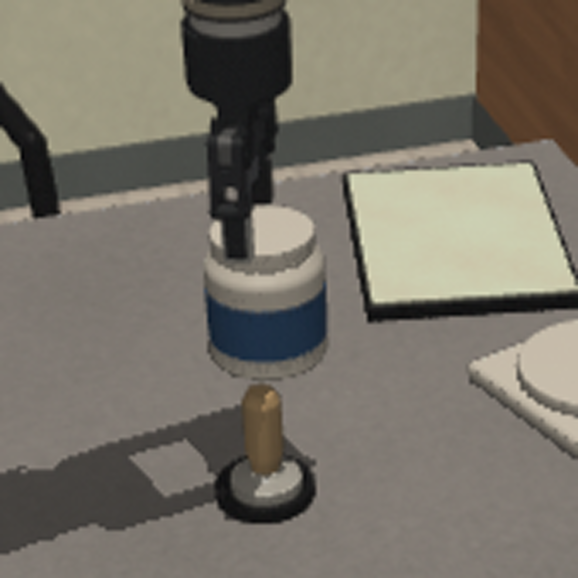

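The fingers hang straight above the tamper (crop (240,250) over the handle at (262,400)). Now I descend and grip.

```bash
python3 -m pendant '[[[0,0,0.03,0,0,0,1],[0,0,0.04,0,0,0,1],[0,0,0.04,0,0,0,1],[0,0,0.04,0,0,0,1],[0,0,0.04,0,0,0,1],[0,0,0.02,0,0,0,1],[0,0,0.01,0,0,0,1],[0,0,0,0,0,0,1],[0,0,0,0,0,0,1]]]' 30
python3 - <<'E'
from h import *
z=monitor.sense(); print(z["force"],z["ft_torque"],z["tcp_pos"])
E
python3 -m pendant '[[[0,0,0,0,0,0,0.6],[0,0,0,0,0,0,0.5],[0,0,0,0,0,0,0.45],[0,0,0,0,0,0,0.4],[0,0,0,0,0,0,0.35],[0,0,0,0,0,0,0.3],[0,0,0,0,0,0,0.2],[0,0,0,0,0,0,0.1],[0,0,0,0,0,0,0],[0,0,0,0,0,0,0]]]' 30
python3 - <<'E'
from h import *
z=monitor.sense(); print(z["force"],z["ft_torque"],z["tcp_pos"])
im,P,s=snap("side"); np.savez("side3.npz",im=im,P=P)
save("side3c.png",cv2.resize(im[100:230,235:365],None,fx=4,fy=4,interpolation=cv2.INTER_CUBIC))
E
```

```text
t: 2.55
tcp_pos: [0.5085, 0.2402, 0.0701]
tool_rot: [0.202, 0.979, 0.0, 0.001]
force: [-0.3, 0.8, -0.5]
finger_gap: 0.998
gripper_force: 0.0
[-0.32208332  0.84504825 -0.49711665] [ 0.03048257 -0.02488468  0.02528539] [0.50854236 0.2401634  0.07009567]
t: 3.55
tcp_pos: [0.5086, 0.2397, 0.0697]
tool_rot: [0.203, 0.979, 0.0, 0.0]
force: [-1.3, 1.7, 5.3]
finger_gap: 0.361
gripper_force: 29.8
[-1.28679368  1.73106024  5.2628299 ] [0.03494353 0.12169682 0.00998584] [0.50863852 0.23967462 0.0697423 ]
```

View pics/side3c.png

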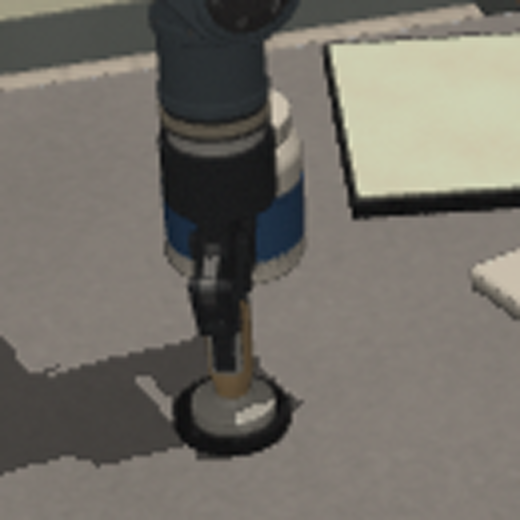

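The tamper is gripped by the handle at about crop (230,360), with its foot still flat in the dish at (235,405). I'll grip harder, lift and carry it over.

```bash
python3 -m pendant '[[[0,0,0,0,0,0,0],[0,0,0,0,0,0,0],[0,0,0,0,0,0,0],[0,0,-0.015,0,0,0,0],[0,0,-0.03,0,0,0,0],[0,0,-0.04,0,0,0,0],[0,0,-0.03,0,0,0,0],[0,0,-0.01,0,0,0,0],[0,0,0,0,0,0,0]]]' 80
python3 -m pendant '[[[-0.008,-0.018,0,0,0,0,0],[-0.016,-0.036,0,0,0,0,0],[-0.018,-0.04,0,0,0,0,0],[-0.018,-0.04,0,0,0,0,0],[-0.018,-0.04,0,0,0,0,0],[-0.018,-0.04,0,0,0,0,0],[-0.018,-0.04,0,0,0,0,0],[-0.018,-0.04,0,0,0,0,0],[-0.018,-0.04,0,0,0,0,0],[-0.018,-0.04,0,0,0,0,0],[-0.018,-0.04,0,0,0,0,0],[-0.012,-0.028,0,0,0,0,0],[-0.004,-0.009,0,0,0,0,0],[0,0,0,0,0,0,0],[0,0,0,0,0,0,0],[0,0,0,0,0,0,0]]]'
cat > foot.py <<'E'
from h import *
z=monitor.sense(); t=z["tcp_pos"]; print(t,z["force"],z["ft_torque"],R.from_quat(z["tool_rot"]).as_matrix()[:,2])
for n in("side","top"):
    im,P,s=snap(n); np.savez(n+"4.npz",im=im,P=P)
    hsv=cv2.cvtColor(im,cv2.COLOR_RGB2HSV)
    near=(np.hypot(P[...,0]-t[0],P[...,1]-t[1])<.05)
    f=t[2]-.0617
    m=near&(P[...,2]>f-.004)&(P[...,2]<f+.016)
    Q=P[m]; print(n,"foot",m.sum(),Q.min(0),Q.max(0))
    v,u=np.where(m); print(u.min(),u.max(),v.min(),v.max())
    top=m&(P[...,2]>f+.009); Q=P[top]; print("ring",len(Q),Q.min(0),Q.max(0))
    h=near&(P[...,2]>f+.017)&(P[...,2]<f+.04)&(hsv[...,0]<25)&(hsv[...,1]>60)
    if h.sum(): print("handle",h.sum(),P[h].min(0),P[h].max(0))
    if n=="side": x0,y0=u.mean()-75,v.mean()-75; x0,y0=int(x0),int(y0); save("side4c.png",cv2.resize(im[y0:y0+150,x0:x0+150],None,fx=4,fy=4,interpolation=cv2.INTER_CUBIC))
E
python3 foot.py
```

```text
t: 4.5
tcp_pos: [0.5083, 0.2394, 0.17]
tool_rot: [0.203, 0.979, 0.0, 0.001]
force: [1.2, -0.5, -5.1]
finger_gap: 0.355
gripper_force: 79.6
t: 6.1
tcp_pos: [0.5124, -0.1544, 0.1688]
tool_rot: [0.202, 0.979, 0.0, -0.001]
force: [0.3, -0.8, -3.6]
finger_gap: 0.356
gripper_force: 80.0
[ 0.51236057 -0.1543845   0.16877508] [ 0.31011474 -0.78769492 -3.61674235] [ 0.03746418 -0.06440219 -0.01569398] [-0.00175421  0.0012602  -0.99999767]
side foot 352 [ 0.48318805 -0.18636932  0.10475439] [ 0.54213287 -0.1257964   0.123071  ]
324 351 256 277
ring 272 [ 0.48318805 -0.18569569  0.11611686] [ 0.54213287 -0.1257964   0.123071  ]
handle 66 [ 0.4982449  -0.17238191  0.12442031] [ 0.52778857 -0.15395039  0.14635693]
top foot 76 [ 0.47971702 -0.16632106  0.11001981] [ 0.52239741 -0.12317179  0.12294131]
351 369 223 240
ring 67 [ 0.48155782 -0.16632106  0.11633938] [ 0.52239741 -0.12317179  0.12294131]
```

View pics/side4c.png

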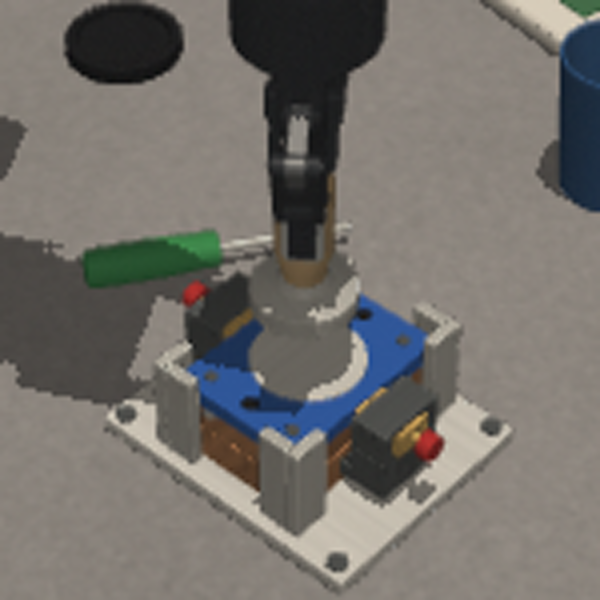

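The foot hangs upright over the disc: the foot is at crop (305,290) and its shadow on the disc at (300,365). Relative to the disc the foot needs about +2 mm in world x. I'll correct that and come down to just above the plate.

```bash
python3 -m pendant '[[[-0.0023,0.001,0.01,0,0,0,0],[0,0,0.02,0,0,0,0],[0,0,0.0125,0,0,0,0],[0,0,0.005,0,0,0,0],[0,0,0,0,0,0,0],[0,0,0,0,0,0,0],[0,0,0,0,0,0,0],[0,0,0,0,0,0,0]]]'
cat > chk.py <<'E'
import sys
from h import *
lim=float(sys.argv[1]); z=monitor.sense(); f=z["force"]; T=z["ft_torque"]
print("CHK z %.4f F %s T %s"%(z["tcp_pos"][2],f.round(1),T.round(2)))
sys.exit(f[2]>lim)
E
cat > foot2.py <<'E'
from h import *
z=monitor.sense(); t=z["tcp_pos"]; print(t)
for n in("side","top"):
    im,P,s=snap(n); np.savez(n+"5.npz",im=im,P=P)
    hsv=cv2.cvtColor(im,cv2.COLOR_RGB2HSV)
    near=(np.hypot(P[...,0]-t[0],P[...,1]-t[1])<.05)&(hsv[...,1]<70)
    m=near&(P[...,2]>.072)&(P[...,2]<.09); Q=P[m]; print(n,m.sum(),Q.min(0),Q.max(0))
    if n=="side": save("side5c.png",cv2.resize(im[220:350,275:405],None,fx=4.5,fy=4.5,interpolation=cv2.INTER_CUBIC))
E
python3 chk.py 5; python3 foot2.py
```

```text
t: 7.0
tcp_pos: [0.5154, -0.156, 0.1318]
tool_rot: [0.203, 0.979, -0.0, 0.001]
force: [0.5, 0.7, -3.4]
finger_gap: 0.355
gripper_force: 80.0
CHK z 0.1318 F [ 0.5  0.7 -3.4] T [-0.   -0.03 -0.05]
[ 0.51541476 -0.15603408  0.13181838]
side 361 [ 0.48649298 -0.18847537  0.07207235] [ 0.54536995 -0.13109676  0.08999678]
top 19 [ 0.50728088 -0.13534256  0.07902439] [ 0.52599215 -0.12585559  0.08993992]False
```

View pics/side5c.png

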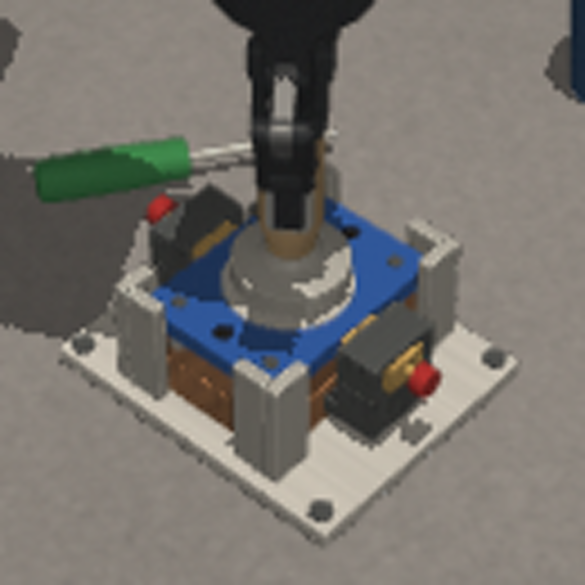

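The foot is centred on the disc, about 7 mm above the plate, within 2 mm; I add +1.5 mm in y and feel for contact.

```bash
p="python3 -m pendant"; 
python3 -m pendant '[[[0.0007,0.0017,0.0012,0,0,0,0],[0,0,0.0012,0,0,0,0],[0,0,0.0012,0,0,0,0],[0,0,0.0012,0,0,0,0],[0,0,0,0,0,0,0],[0,0,0,0,0,0,0]]]' >/dev/null; python3 chk.py 0 && 
python3 -m pendant '[[[0,0,0.0012,0,0,0,0],[0,0,0,0,0,0,0]]]'>/dev/null && python3 chk.py 0 && 
python3 -m pendant '[[[0,0,0.0012,0,0,0,0],[0,0,0,0,0,0,0]]]'>/dev/null && python3 chk.py 0 && 
python3 -m pendant '[[[0,0,0.0012,0,0,0,0],[0,0,0,0,0,0,0]]]'>/dev/null && python3 chk.py 0 && 
python3 -m pendant '[[[0,0,0.0012,0,0,0,0],[0,0,0,0,0,0,0]]]'>/dev/null && python3 chk.py 0 && 
python3 -m pendant '[[[0,0,0.0012,0,0,0,0],[0,0,0,0,0,0,0]]]'>/dev/null && python3 chk.py 0 && 
python3 -m pendant '[[[0,0,0.0012,0,0,0,0],[0,0,0,0,0,0,0]]]'>/dev/null && python3 chk.py 0
```

```text
CHK z 0.1274 F [ 0.2 -0.6 -4.8] T [-0.   -0.01  0.02]False
```

```bash
sed -i 's/sys.exit(.*/sys.exit(int(f[2]>lim))/' chk.py
python3 -m pendant '[[[0,0,0.0012,0,0,0,0],[0,0,0,0,0,0,0]]]'>/dev/null && python3 chk.py 0.5 && 
python3 -m pendant '[[[0,0,0.0012,0,0,0,0],[0,0,0,0,0,0,0]]]'>/dev/null && python3 chk.py 0.5 && 
python3 -m pendant '[[[0,0,0.0012,0,0,0,0],[0,0,0,0,0,0,0]]]'>/dev/null && python3 chk.py 0.5 && 
python3 -m pendant '[[[0,0,0.0012,0,0,0,0],[0,0,0,0,0,0,0]]]'>/dev/null && python3 chk.py 0.5 && 
python3 -m pendant '[[[0,0,0.0012,0,0,0,0],[0,0,0,0,0,0,0]]]'>/dev/null && python3 chk.py 0.5 && 
python3 -m pendant '[[[0,0,0.0012,0,0,0,0],[0,0,0,0,0,0,0]]]'>/dev/null && python3 chk.py 0.5
```

```text
CHK z 0.1264 F [-0.4  0.  -3.4] T [-0.02  0.05 -0.01]
CHK z 0.1255 F [ 0.5 -0.3 -3.9] T [0.02 0.04 0.01]
CHK z 0.1246 F [-0.4 -0.1 -3.4] T [ 0.02 -0.04  0.04]
CHK z 0.1237 F [-0.1 -0.7 -2.6] T [-0.04  0.04 -0.04]
CHK z 0.1227 F [-0.5 -0.  -1.1] T [-0.09  0.04 -0.01]
CHK z 0.1217 F [-0.2  1.2 -0.5] T [-0.08  0.08  0.01]
```

Contact was felt at about z=0.124. I continue in small steps, stopping as soon as it turns hard.

```bash

python3 -m pendant '[[[0,0,0.0012,0,0,0,0],[0,0,0.0012,0,0,0,0],[0,0,0,0,0,0,0]]]'>/dev/null && python3 chk.py 10 && 
python3 -m pendant '[[[0,0,0.0012,0,0,0,0],[0,0,0.0012,0,0,0,0],[0,0,0,0,0,0,0]]]'>/dev/null && python3 chk.py 10 && 
python3 -m pendant '[[[0,0,0.0006,0,0,0,0],[0,0,0,0,0,0,0]]]'>/dev/null && python3 chk.py 10 && 
python3 -m pendant '[[[0,0,0.0006,0,0,0,0],[0,0,0,0,0,0,0]]]'>/dev/null && python3 chk.py 10 && 
python3 -m pendant '[[[0,0,0.0006,0,0,0,0],[0,0,0,0,0,0,0]]]'>/dev/null && python3 chk.py 10 && 
python3 -m pendant '[[[0,0,0.0006,0,0,0,0],[0,0,0,0,0,0,0]]]'>/dev/null && python3 chk.py 10 && 
python3 -m pendant '[[[0,0,0.0006,0,0,0,0],[0,0,0,0,0,0,0]]]'>/dev/null && python3 chk.py 10 && 
python3 -m pendant '[[[0,0,0.0006,0,0,0,0],[0,0,0,0,0,0,0]]]'>/dev/null && python3 chk.py 10 && 
python3 -m pendant '[[[0,0,0.0006,0,0,0,0],[0,0,0,0,0,0,0]]]'>/dev/null && python3 chk.py 10 && 
python3 -m pendant '[[[0,0,0.0006,0,0,0,0],[0,0,0,0,0,0,0]]]'>/dev/null && python3 chk.py 10 && 
python3 -m pendant '[[[0,0,0.0006,0,0,0,0],[0,0,0,0,0,0,0]]]'>/dev/null && python3 chk.py 10 && 
python3 -m pendant '[[[0,0,0.0006,0,0,0,0],[0,0,0,0,0,0,0]]]'>/dev/null && python3 chk.py 10 && 
python3 -m pendant '[[[0,0,0.0006,0,0,0,0],[0,0,0,0,0,0,0]]]'>/dev/null && python3 chk.py 10 && 
python3 -m pendant '[[[0,0,0.0006,0,0,0,0],[0,0,0,0,0,0,0]]]'>/dev/null && python3 chk.py 10
```

```text
CHK z 0.1197 F [-0.4 -0.9 -0.8] T [-0.1   0.05 -0.07]
CHK z 0.1178 F [-0.  -0.6 -0.3] T [-0.07  0.03  0.01]
CHK z 0.1174 F [-0.   0.1 -0.1] T [-0.08  0.08  0.02]
CHK z 0.1169 F [-1.4  0.4  0.7] T [-0.12  0.05  0.03]
CHK z 0.1165 F [-0.1  0.1  0.9] T [-0.09 -0.02  0.01]
CHK z 0.1160 F [-0.4 -1.6  0.9] T [-0.11  0.11  0.01]
CHK z 0.1155 F [-0.6  0.1 -0.1] T [-0.15  0.01  0.02]
CHK z 0.1150 F [-0.5 -0.4  1. ] T [-0.17  0.08  0.08]
CHK z 0.1145 F [-0.4 -1.2  1.3] T [-0.17  0.06  0.02]
CHK z 0.1140 F [-0.1  0.1  1.4] T [-0.22  0.03 -0.03]
CHK z 0.1135 F [-0.7 -0.1  1.6] T [-0.15  0.04  0.  ]
CHK z 0.1130 F [ 0.7 -0.8  0.4] T [-0.13  0.05  0.01]
CHK z 0.1126 F [-0.5 -1.1  0.9] T [-0.17  0.02 -0.04]
CHK z 0.1121 F [ 0.1 -1.5  1.8] T [-0.14  0.07  0.02]
```

```bash
sed -i 's/^sys.exit/print("   tilt",R.from_quat(z["tool_rot"]).as_matrix()[:2,2].round(4)) if len(sys.argv)>2 else 0\n&/' chk.py
python3 -m pendant '[[[0,0,0.0006,0,0,0,0],[0,0,0,0,0,0,0]]]'>/dev/null && python3 chk.py 10 t && 
python3 -m pendant '[[[0,0,0.0006,0,0,0,0],[0,0,0,0,0,0,0]]]'>/dev/null && python3 chk.py 10 && 
python3 -m pendant '[[[0,0,0.0006,0,0,0,0],[0,0,0,0,0,0,0]]]'>/dev/null && python3 chk.py 10 && 
python3 -m pendant '[[[0,0,0.0006,0,0,0,0],[0,0,0,0,0,0,0]]]'>/dev/null && python3 chk.py 10 && 
python3 -m pendant '[[[0,0,0.0006,0,0,0,0],[0,0,0,0,0,0,0]]]'>/dev/null && python3 chk.py 10 && 
python3 -m pendant '[[[0,0,0.0006,0,0,0,0],[0,0,0,0,0,0,0]]]'>/dev/null && python3 chk.py 10 && 
python3 -m pendant '[[[0,0,0.0006,0,0,0,0],[0,0,0,0,0,0,0]]]'>/dev/null && python3 chk.py 10 t && 
python3 -m pendant '[[[0,0,0.0006,0,0,0,0],[0,0,0,0,0,0,0]]]'>/dev/null && python3 chk.py 10 && 
python3 -m pendant '[[[0,0,0.0006,0,0,0,0],[0,0,0,0,0,0,0]]]'>/dev/null && python3 chk.py 10 && 
python3 -m pendant '[[[0,0,0.0006,0,0,0,0],[0,0,0,0,0,0,0]]]'>/dev/null && python3 chk.py 10 && 
python3 -m pendant '[[[0,0,0.0006,0,0,0,0],[0,0,0,0,0,0,0]]]'>/dev/null && python3 chk.py 10 && 
python3 -m pendant '[[[0,0,0.0006,0,0,0,0],[0,0,0,0,0,0,0]]]'>/dev/null && python3 chk.py 10 t &&
python3 -m pendant '[[[0,0,0.0006,0,0,0,0],[0,0,0,0,0,0,0]]]'>/dev/null && python3 chk.py 10 && 
python3 -m pendant '[[[0,0,0.0006,0,0,0,0],[0,0,0,0,0,0,0]]]'>/dev/null && python3 chk.py 10 && 
python3 -m pendant '[[[0,0,0.0006,0,0,0,0],[0,0,0,0,0,0,0]]]'>/dev/null && python3 chk.py 10 && 
python3 -m pendant '[[[0,0,0.0006,0,0,0,0],[0,0,0,0,0,0,0]]]'>/dev/null && python3 chk.py 10 && 
python3 -m pendant '[[[0,0,0.0006,0,0,0,0],[0,0,0,0,0,0,0]]]'>/dev/null && python3 chk.py 10 && 
python3 -m pendant '[[[0,0,0.0006,0,0,0,0],[0,0,0,0,0,0,0]]]'>/dev/null && python3 chk.py 10 t
```

```text
CHK z 0.1116 F [-1.  -1.1  2.4] T [-0.23 -0.01  0.04]
   tilt [ 0.0001 -0.0001]
CHK z 0.1112 F [ 0.  -1.1  2.9] T [-0.2   0.    0.04]
CHK z 0.1107 F [ 0.2 -1.4  2.9] T [-0.14  0.05 -0.06]
CHK z 0.1102 F [-0.4 -0.4  3. ] T [-0.18  0.04  0.02]
CHK z 0.1097 F [ 0.2 -0.7  3.1] T [-0.17 -0.03  0.  ]
CHK z 0.1092 F [ 0.1 -0.8  3.1] T [-0.19  0.03  0.01]
CHK z 0.1087 F [ 1.2 -0.7  3.2] T [-0.22 -0.01 -0.  ]
   tilt [ 0.0001 -0.0001]
CHK z 0.1082 F [-0.1 -1.5  2.7] T [-0.25 -0.05  0.  ]
CHK z 0.1077 F [ 0.4 -1.8  2.8] T [-0.24  0.02 -0.01]
CHK z 0.1074 F [-0.1 -0.6  3. ] T [-0.23  0.08 -0.01]
CHK z 0.1073 F [-0.6  0.6  5.8] T [-0.23  0.15 -0.01]
CHK z 0.1071 F [-0.5  1.4  9.1] T [-0.24  0.27 -0.08]
   tilt [ 0.0004 -0.0002]
CHK z 0.1071 F [-0.3  0.7 11.6] T [-0.18  0.37 -0.01]
```

It turned hard at z≈0.1073 with a push of about 15 N, after a stroke of about 17 mm. I'll look at the catches before adding anything.

```bash
python3 - <<'E'
from h import *
im,P,s=snap("side"); np.savez("side6.npz",im=im,P=P)
a=cv2.resize(im[245:325,290:390],None,fx=7,fy=7,interpolation=cv2.INTER_CUBIC)
save("side6c.png",a)
hsv=cv2.cvtColor(im,cv2.COLOR_RGB2HSV); v,u=np.mgrid[0:480,0:640]
blue=(u>285)&(u<395)&(v>245)&(v<340)&(hsv[...,0]>95)&(hsv[...,0]<125)&(hsv[...,1]>120)&(hsv[...,2]>40)
Q=P[blue]; Q=Q[(Q[:,2]<.06)&(Q[:,2]>.02)]
c=np.array([.5152,-.156]); ex=np.array([.866,.5]); ey=np.array([-.5,.866]); d=Q[:,:2]-c
A=np.c_[d@ex,d@ey,np.ones(len(d))]
for _ in range(4):
    co=np.linalg.lstsq(A,Q[:,2],rcond=None)[0]; r=abs(A@co-Q[:,2]); k=r<.004; A,Q=A[k],Q[k]
print("plate plane: slope x',y' , z",co,len(Q))
red=(u>285)&(u<395)&(v>245)&(v<340)&((hsv[...,0]<6)|(hsv[...,0]>174))&(hsv[...,1]>140)
k,l,st,cc=cv2.connectedComponentsWithStats(red.astype(np.uint8))
for i in range(1,k):
    if st[i,4]>6: print("red",cc[i],st[i,4],np.nanmedian(P[l==i],0), (np.nanmedian(P[l==i],0)[:2]-c)@ey)
z=np.load("side1.npz"); 
for q in([.47025277,-.08397011],[.55691367,-.23323044]): print("before",(np.array(q)-c)@ey)
E
```

```text
plate plane: slope x',y' , z [ 0.00127192 -0.00410072  0.04502623] 505
red [311.16666667 266.33333333] 12 [ 0.47214946 -0.0859618   0.06214329] 0.08217835007684549
red [366.78378378 302.89189189] 37 [ 0.55431661 -0.22967032  0.05990244] -0.08335680098369935
before 0.08485149974
before -0.08773839604000003
```

View pics/side6c.png

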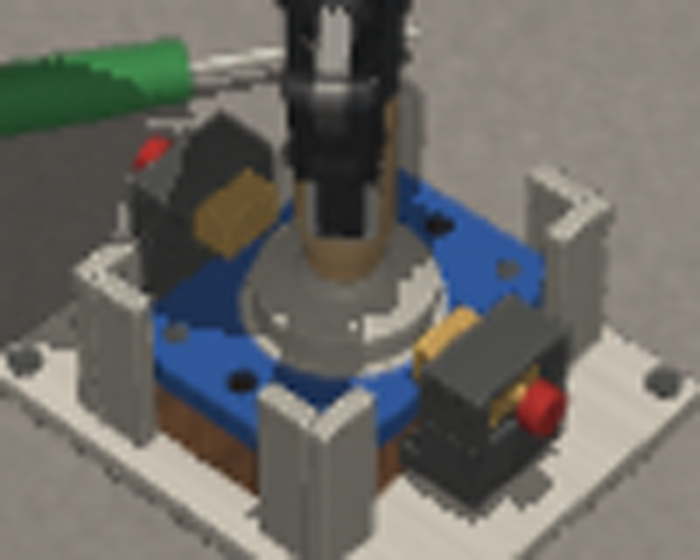

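Both brass blades stand over the plate edges at crop (240,212) and (450,340). The knobs moved in about 3–4 mm and the plate is level to within 0.4 mm. I add a 0.5 mm nudge (about 18 N) to be sure, then ease off and check.

```bash

python3 -m pendant '[[[0,0,0.0006,0,0,0,0],[0,0,0,0,0,0,0],[0,0,0,0,0,0,0]]]'>/dev/null; python3 chk.py 30 t
python3 -m pendant '[[[0,0,-0.002,0,0,0,0],[0,0,-0.002,0,0,0,0],[0,0,-0.002,0,0,0,0],[0,0,0,0,0,0,0]]]'>/dev/null; python3 chk.py 30
python3 -m pendant '[[[0,0,-0.002,0,0,0,0],[0,0,-0.005,0,0,0,0],[0,0,-0.02,0,0,0,0],[0,0,-0.04,0,0,0,0],[0,0,-0.01,0,0,0,0],[0,0,0,0,0,0,0],[0,0,0,0,0,0,0]]]'; python3 chk.py 30
python3 - <<'E'
from h import *
c0={"side":np.array([.5152,-.156]),"top":np.array([.5116,-.1532])}
for n in("side","top"):
    im,P,s=snap(n)
    if n=="side": save("side7c.png",cv2.resize(im[245:325,290:390],None,fx=7,fy=7,interpolation=cv2.INTER_CUBIC))
    hsv=cv2.cvtColor(im,cv2.COLOR_RGB2HSV); v,u=np.mgrid[0:480,0:640]
    c=c0[n]; ex=np.array([.866,.5]); ey=np.array([-.5,.866]); D=P[...,:2]-c; X,Y=D@ex,D@ey
    blue=(abs(X)<.056)&(abs(Y)<.041)&(hsv[...,0]>95)&(hsv[...,0]<125)&(hsv[...,1]>120)&(P[...,2]<.07)&(P[...,2]>.02)
    A=np.c_[X[blue],Y[blue],np.ones(blue.sum())]; q=P[blue][:,2]
    for _ in range(4):
        co=np.linalg.lstsq(A,q,rcond=None)[0]; k=abs(A@co-q)<.004; A,q=A[k],q[k]
    print(n,"plane",co.round(4),len(q))
    red=(abs(X)<.03)&(abs(Y)<.11)&((hsv[...,0]<6)|(hsv[...,0]>174))&(hsv[...,1]>140)&(P[...,2]>.04)
    for s_ in(1,-1):
        r=red&(Y*s_>0); print("red",s_,r.sum(),np.nanmedian(Y[r]),u[r].mean(),v[r].mean())
E
```

```text
CHK z 0.1071 F [-1.8  0.8 15.6] T [-0.2   0.5  -0.08]
   tilt [ 0.0008 -0.0006]
CHK z 0.1093 F [-0.2  0.4 -3. ] T [-0.02  0.04 -0.02]
t: 15.95
tcp_pos: [0.5145, -0.154, 0.1711]
tool_rot: [0.203, 0.979, 0.0, -0.001]
force: [0.1, 0.6, -4.3]
finger_gap: 0.358
gripper_force: 80.1
CHK z 0.1711 F [ 0.1  0.6 -4.3] T [ 0.08  0.05 -0.  ]
side plane [0.0021 0.0008 0.0468] 455
red 1 13 0.08220692038190044 311.0 266.38461538461536
red -1 36 -0.08306140640195792 366.8333333333333 302.80555555555554
top plane [ 0.0046 -0.0159  0.0476] 99
red 1 0 nan nan nan
red -1 0 nan nan nan
  return np.nanmean(a, axis, out=out, keepdims=keepdims)
<stdin>:15: RuntimeWarning: Mean of empty slice.
  ret = ret.dtype.type(ret / rcount)
```

View pics/side7c.png

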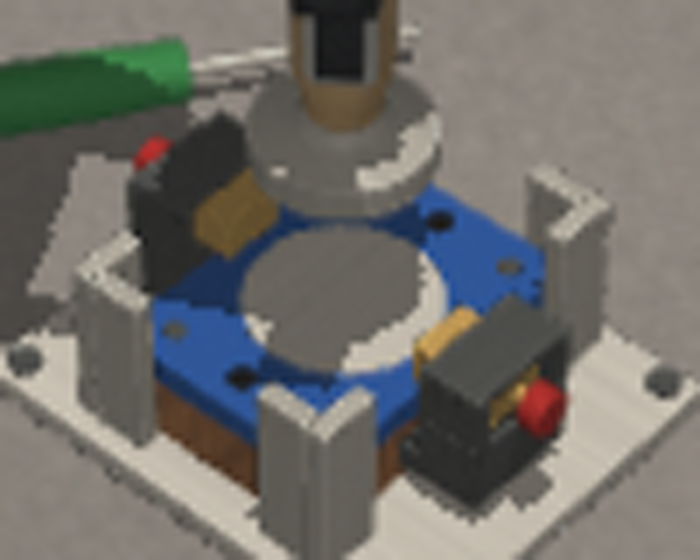

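The plate stays down and level after release (plane z≈0.047, slopes under 0.003 in the side view), with both blades over it. The tamper is lifted clear. I carry it back to above its rest along the reverse path.

```bash

python3 -m pendant '[[[0.008,0.018,0,0,0,0,0],[0.016,0.036,0,0,0,0,0],[0.018,0.04,0,0,0,0,0],[0.018,0.04,0,0,0,0,0],[0.018,0.04,0,0,0,0,0],[0.018,0.04,0,0,0,0,0],[0.018,0.04,0,0,0,0,0],[0.018,0.04,0,0,0,0,0],[0.018,0.04,0,0,0,0,0],[0.018,0.04,0,0,0,0,0],[0.018,0.04,0,0,0,0,0],[0.012,0.028,0,0,0,0,0],[0.0056,0.0063,0,0,0,0,0],[0,0,0,0,0,0,0],[0,0,0,0,0,0,0],[0,0,0,0,0,0,0]]]'
python3 -m pendant '[[[0,0,0.02,0,0,0,0],[0,0,0.04,0,0,0,0],[0,0,0.03,0,0,0,0],[0,0,0.018,0,0,0,0],[0,0,0,0,0,0,0],[0,0,0,0,0,0,0],[0,0,0,0,0,0,0]]]'
python3 - <<'E'
from h import *
t=monitor.sense()["tcp_pos"]; print(t)
im,P,s=snap("side")
save("side8c.png",cv2.resize(im[150:230,245:345],None,fx=7,fy=7,interpolation=cv2.INTER_CUBIC))
near=np.hypot(P[...,0]-.51,P[...,1]-.238)<.055
m=near&(P[...,2]>.02)&(P[...,2]<.042); Q=P[m]; print("foot",m.sum(),Q.min(0),Q.max(0),(Q.min(0)+Q.max(0))/2)
z=np.load("side1.npz"); P=z["P"]; near=np.hypot(P[...,0]-.51,P[...,1]-.238)<.055
m=near&(P[...,2]>.012)&(P[...,2]<.024); Q=P[m]; print("foot at start",m.sum(),Q.min(0),Q.max(0),(Q.min(0)+Q.max(0))/2)
E
```

```text
t: 17.65
tcp_pos: [0.508, 0.2384, 0.1715]
tool_rot: [0.204, 0.979, -0.0, -0.0]
force: [-0.9, -0.6, -4.2]
finger_gap: 0.36
gripper_force: 80.0
t: 18.35
tcp_pos: [0.5093, 0.2392, 0.0865]
tool_rot: [0.203, 0.979, 0.0, 0.001]
force: [-0.2, -0.2, -3.5]
finger_gap: 0.353
gripper_force: 80.2
[0.50931872 0.23924669 0.08646847]
foot 204 [0.48123643 0.20514594 0.02032673] [0.53915594 0.26513851 0.04198051] [0.51019619 0.23514223 0.03115362]
foot at start 265 [0.46765336 0.19449473 0.01209678] [0.54912445 0.27857756 0.02389725] [0.50838891 0.23653615 0.01799701]
```

View pics/side8c.png

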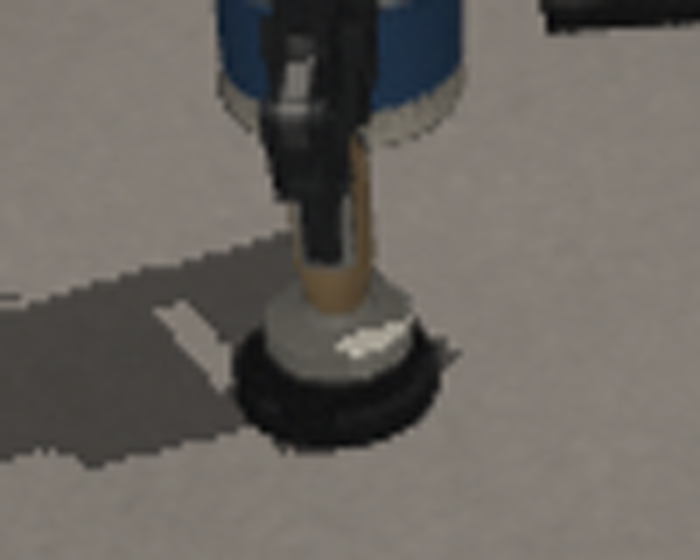

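The foot hangs at crop (338,335) above the dish (335,385), within about 2 mm of centred. I apply a 1 mm correction, lower it and feel for the floor.

```bash

python3 -m pendant '[[[0.0016,0.0006,0.006,0,0,0,0],[0,0,0.007,0,0,0,0],[0,0,0.0045,0,0,0,0],[0,0,0,0,0,0,0],[0,0,0,0,0,0,0]]]'>/dev/null; python3 chk.py -1 &&
python3 -m pendant '[[[0,0,0.001,0,0,0,0],[0,0,0,0,0,0,0]]]'>/dev/null && python3 chk.py -1 &&
python3 -m pendant '[[[0,0,0.001,0,0,0,0],[0,0,0,0,0,0,0]]]'>/dev/null && python3 chk.py -1 &&
python3 -m pendant '[[[0,0,0.001,0,0,0,0],[0,0,0,0,0,0,0]]]'>/dev/null && python3 chk.py -1 &&
python3 -m pendant '[[[0,0,0.001,0,0,0,0],[0,0,0,0,0,0,0]]]'>/dev/null && python3 chk.py -1 &&
python3 -m pendant '[[[0,0,0.001,0,0,0,0],[0,0,0,0,0,0,0]]]'>/dev/null && python3 chk.py -1
```

```text
CHK z 0.0711 F [-0.1  0.4 -3.6] T [-0.05 -0.04  0.02]
CHK z 0.0706 F [ 0.3  0.  -3.6] T [-0.06  0.05 -0.  ]
CHK z 0.0700 F [-1.   0.4 -1.9] T [ 0.07  0.05 -0.01]
CHK z 0.0699 F [-1.2  0.2  4.3] T [-0.24  0.33  0.06]
```

The foot touched the floor at the same height as at the grasp (0.070). I ease off, open and retreat upward.

```bash

python3 -m pendant '[[[0,0,-0.0006,0,0,0,0],[0,0,0,0,0,0,0.38],[0,0,0,0,0,0,0.42],[0,0,0,0,0,0,0.5],[0,0,0,0,0,0,0.7],[0,0,0,0,0,0,1],[0,0,0,0,0,0,1],[0,0,0,0,0,0,1],[0,0,0,0,0,0,1],[0,0,0,0,0,0,1]]]' 30
python3 -m pendant '[[[0,0,-0.01,0,0,0,1],[0,0,-0.03,0,0,0,1],[0,0,-0.04,0,0,0,1],[0,0,-0.04,0,0,0,1],[0,0,-0.04,0,0,0,1],[0,0,-0.04,0,0,0,1],[0,0,-0.02,0,0,0,1],[0,0,0,0,0,0,1],[0,0,0,0,0,0,1]]]'
python3 - <<'E'
from h import *
im,P,s=snap("side"); save("side9.png",im)
near=np.hypot(P[...,0]-.51,P[...,1]-.238)<.055
for lo,hi in((.05,.06),(.06,.075),(.075,.09),(.09,.12)):
    t=near&(P[...,2]>lo)&(P[...,2]<hi); print(lo,t.sum(),P[t].min(0),P[t].max(0))
E
```

```text
t: 20.5
tcp_pos: [0.5072, 0.2404, 0.0695]
tool_rot: [0.203, 0.979, -0.0, -0.0]
force: [-0.8, -0.6, 0.7]
finger_gap: 1.001
gripper_force: 0.0
t: 21.4
tcp_pos: [0.5068, 0.2403, 0.2455]
tool_rot: [0.203, 0.979, -0.0, 0.0]
force: [0.2, -0.4, -1.0]
finger_gap: 0.998
gripper_force: 0.0
0.05 35 [0.49342633 0.22031497 0.05021761] [0.52238379 0.24363853 0.05955475]
0.06 58 [0.49284197 0.22016168 0.06006603] [0.52516644 0.24164487 0.07498596]
0.075 48 [0.49330268 0.21684405 0.07503508] [0.52054843 0.23730265 0.08973152]
0.09 82 [0.49395669 0.22204145 0.09033207] [0.52297876 0.24866116 0.10609829]
```

View pics/side9.png

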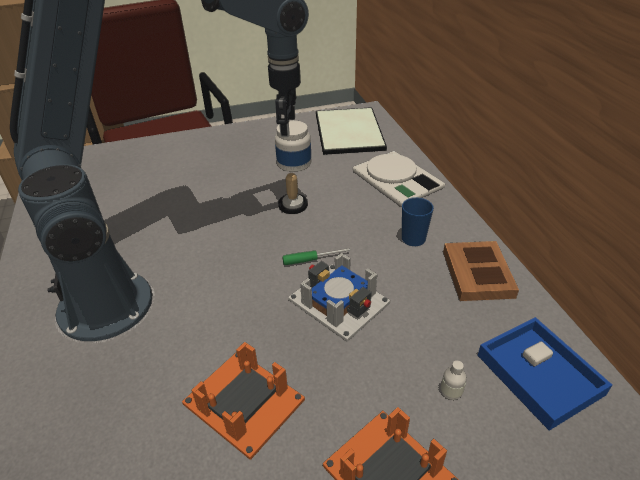

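The tamper stands upright in its rest at (292,195), as at the start, and the plate is down between both catches at (339,290). The cup, bottle, tub and screwdriver have not moved, and the gripper is clear.

```bash
python3 -c "
from station import job
print(job.sign_off())"
```

```text
the job is handed in; nothing more can be done
None
```

The mould is closed with both catches over the level plate, the push peaked at about 19 N, and the tamper stands upright in its rest. The job was handed in at about 21.5 s with the cup, bottle, tub and screwdriver left where they were.

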